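Set a tasting slab and hold a bun over it with tongs

TASK

Seat the marble slab flat and square in the pocket of the wooden tray and let go of it. Then pick up the tongs, close them on the round bun (touch the bun only with the tongs), and finish still holding it in the tongs, still and at least 10 cm clear above the middle of the seated slab: the program ends while holding. Leave the two long rolls, the jam jar and the tin where they are.

Things in the scene. Friction and masses are not known exactly. Their poses are not given: they have to be found in the camera images.
- slab: Loose marble block 100 (its x) x 56 (its y) x 24 (z) mm, 0.36 kg, lying flat on the counter. Origin: centre of its underside. Grip it across the 56 mm, from above, by its upper part.
- tray: Fixed wooden tray 137 (its x) x 93 (its y) mm with one rectangular pocket in its middle, 105 (x) x 61 (y) mm: 2.5 mm clearance on each side of the slab, either way round. Pocket floor 6 mm and rim 14 mm above the counter, so 16 mm of the seated slab stand proud of the rim. Origin: centre of its underside, under the pocket's middle.
- board: Fixed wooden bread board 100 (its x) x 270 (its y) x 12 (z) mm; the bun and the two long rolls lie on it in a row along its y, 85 mm apart, in any order. Origin: centre of its underside.
- bun: Loose round bun with flat underside and domed top: 44 mm diameter (upright side from 7 to 17 mm above its underside), 34 mm high, about 0.04 kg. Origin: centre of its underside.
- roll_a: Loose long bread roll, 74 (its x) x 34 x 28 mm, lying roughly across the board (along the board's x). Bystander. Origin: centre of its underside.
- roll_b: Second long roll, the same as roll_a. Bystander.
- tongs: Loose steel kitchen tongs, 0.11 kg, 220 mm long, on their side on the rest: both arms spread level, 24 mm high, underside 15 mm above the counter. Origin: hinge axis at the underside; x runs along the middle between the open arms to the jaws, z up. Jaws are shallow Vs, 82 mm wide outside when open. The +y arm belongs to this body, the other is joint tongs_arm: while closing, the middle line turns by half its value.
- rest: Fixed low steel tongs rest. Origin on the counter under tongs_grip, x along the tongs. Two crossbars 15 mm high, 20 mm wide along x, centred at x = -75 and +55 mm (62 and 104 mm long), carry the tongs; between them only a spine 16 mm wide and 4 mm high, so fingers can reach down beside it.
- tongs_arm (a joint): Closing angle (rad): 0 open (jaws clear the bun by 12 mm each side), about 0.13 closed on the bun (43 mm over the sleeves, outer faces then parallel), 0.2 stop. A spring opens the tongs: about 6 N squeeze at the sleeves starts closing them, 11 N reaches the bun; half of any further squeeze presses the bun. Partly closed, the spring keeps the tongs in the gripper.
- tongs_grip (a point): Point midway between the open arms' black grip sleeves (75 to 125 mm from the hinge, 56 mm wide over the outer faces here when open, 59 at their jaw end), 100 mm from the hinge, at half the arms' height, 12 mm above the underside; near the centre of mass.
- tongs_jaw (a point): Point midway between the jaws when open, 195 mm from the hinge and 95 mm from tongs_grip, at half the arms' height: where the bun's axis should be when the jaws close.
- tongs_hinge (a point): Hinge axis of the tongs, at half the arms' height.
- jam_jar: Loose lidded jar, 60 mm diameter, 75 mm high, standing. Bystander. Origin: centre of its underside.
- tin: Loose food tin, 65 mm diameter, 80 mm high, standing. Bystander. Origin: centre of its underside.
Things that resemble listed ones, but are neither listed nor needed, are in the scene too. There is more than one size of the slab; the job needs the largest.

How it is judged:
On the way, in this order (a step that is already met when the one before it is completed fails the run):
1. the slab lies flat in the tray's pocket, let go (z of slab in the frame of tray between 0.003 and 0.009 m and horizontal distance between slab and tray below 0.005 m and angle between the x axis of slab and the x axis of tray, either way round below 0.08 rad and angle between slab's own z axis and vertical below 0.04 rad and contact force between slab and the fingers below 0.1 N), for 0.3 s.
2. the tongs are held by the gripper, lifted off their rest (height (world z) of tongs_grip above 0.045 m and contact force between tongs and the fingers above 1 N), for 0.2 s.
3. the bun is lifted off the board in the tongs (contact force between bun and tongs above 0.5 N and contact force between tongs and the fingers above 1 N and contact force between bun and board below 0.05 N and height (world z) of bun above 0.04 m), for 0.2 s.
At the end, for the whole second after the job is handed in: Slab in the pocket (5 mm, 0.08 rad square, 0.04 rad flat), not held; gripper holds tongs, tongs alone hold the bun: underside over 120 mm and hinge over 60 mm above the counter, within 45 mm of the slab's middle from above, slower than 50 mm/s; rolls, jam jar, tin within 30 mm of their starts (all of step 1 and contact force between bun and tongs above 0.5 N and contact force between tongs and the fingers above 1 N and contact force between bun and board below 0.05 N and height (world z) of bun above 0.12 m and height (world z) of tongs_hinge above 0.06 m and horizontal distance between bun and slab below 0.045 m and contact force between bun and the fingers below 0.05 N and contact force between bun and the arm below 0.05 N and contact force between bun and slab below 0.05 N and linear speed of bun below 0.05 m/s and distance of each of roll_a, roll_b, jam_jar, tin from where it was at the start of the episode below 0.03 m); the arm keeps its last pose, push and grip.
It fails at once if the gripper or arm touches the bun (contact force between bun and the fingers above 0.3 N or contact force between bun and the arm above 0.3 N).
It fails at once if a bystander is pushed away (distance of any of roll_a, roll_b, jam_jar, tin from where it was at the start of the episode above 0.03 m).
It also fails if it takes over 61 s, if anything falls off the work surface, if the arm or the gripper's body presses on something with over 40 N, if the wrist force passes 120 N, or if a joint passes its speed limit or range.

ROBOT

A 6-joint arm with a two-finger parallel gripper is mounted at the origin on the work surface. World frame = base frame: x ahead of the robot, y to its left, z up, the work surface at z = 0. Lengths are in m, angles in rad, forces in N, time in s.
With the tool pointing down it reaches from about 0.25 to 0.725 m from the base axis. Payload 4 kg.
Tool frame: the origin (TCP) lies on the centre line of the jaws, within the pads' length; the fingertips stand tip_reach ahead of it and the grasp point (between the pads) lies 5 mm behind it (tip_reach is the distance from the TCP to the fingertips, in m); z points along the fingers, y is the direction in which the jaws open and shut (so a half turn about z gives the same grasp; the last joint's range is limited). The gripper opens to 85 mm and grips with 20 to 120 N. Pads are 22 mm wide; open, the fingers measure 114 mm over their backs; the gripper's body (76 mm by 85 mm) begins 54 mm behind the grasp point. The pads swing forward as they close: fully open they stand 13 mm farther back than shut.
Start: joints at [-1.246, 0.241, 0.005, 1.335, 0, 1.571], TCP at [0.16, -0.474, 0.216] pointing down, gripper open.
Joint ranges: [-2.72, 2.72], [-1.05, 1.87], [-1.09, 1.28], [-1.99, 2.15], [-1.42, 1.44], [-3.14, 3.14]. Speed limits (rad/s): [2.79, 2.79, 3.14, 3.14, 3.14, 3.14].

INTERFACE

Orientations are given as a unit quaternion [x, y, z, w].
In Python, from workcell import * gives the robot as it stands.
- The arm moves only by the tool arm_command, never from a script. Its arguments are lists of equal length, an entry for each row: "translation": the shift along the tool's x, y, z in cm, a list of three; "turn": the turn about the tool's z in rad; "hand": the closure, from 0 (fully open) to 1 (shut). In form: {"translation": [[x, y, z], ...], "turn": [turn, ...], "hand": [hand, ...]}. A call has 1 to 5 rows; each row is the pose to reach, as a shift and turn from the pose commanded when the call began, along the tool's axes at that moment; what a row does not reach only later rows make up. A row lasts 1/12 s, in which the tool goes at most 41.7 mm and 7.16 degrees, less where a joint would pass 70% of its speed; a pose out of reach is approached as far as the arm can. A call with a gripper value outside its range is refused whole. The fingers move at their own pace and stop on an object; the grip force is fixed at half the most. Time passes only in rows, so rows that repeat a pose let the fingers close. It gives the time, the measured TCP pose, the force and the opening at its end, in the units of the state.
- get_obs(): the state, without advancing time (a new reading comes with each control period).
- camera(name): name is "scene" or "top"; returns (picture, depth): 400x640x3 uint8, red, green, blue; 400x640 float32, m along the optical axis (not along the pixel's ray), 0 where there is no reading.
- camera_info(name): a dict with "mtx" (3x3 intrinsics, pixels), "dist_coeffs" ([k1, k2, p1, p2, k3] as OpenCV has them; the pictures are not rectified), "world_to_cam" (4x4, takes a point from world to camera coordinates). Camera axes: x right, y down, z forward; pixel columns grow to the right and rows downward; lengths in m; the calibration is good to about 2 mm. A picture is of the moment at which its call begins. camera_info takes no time and is no camera call.
- job_done(): hands the job in, once; it reports no verdict.
Trained networks look in the newest picture that a camera, given by its name, has taken for a name from the list of things; names that differ only in an ending like _2 or _b are one class to them, and where a whole thing is asked for, a point or a joint stands for the part that bears it (a point fixed in the world has none). Each returns a list of dicts, best first, with "conf" (0 to 1); they miss things now and then, are a little off and sometimes report something else, mostly with a low value. They report only what shows in the picture. A call takes as long as a camera call. They do not tell look-alikes from the thing itself.
- search_frame(camera, name): "location" ([row, column] in pixels, amid what is visible of it).
- spot_point(camera, name): "location" ([row, column] in pixels: a listed point, or the origin of a listed thing).
The state is a dict: "clock": time; "joint_pos": joint angles; "joint_vel": joint speeds; "tau": joint torques, N m; "eef_pos": TCP position; "tool_rot": TCP orientation; "ft_force": force on the tool from outside, world axes, zero at the start; "ft_torque": the same for the moment, N m; "grip_width": finger opening in m.
Only numpy, scipy, OpenCV 4.12 (cv2) and the standard library are available. Lean on these libraries where they do the work, as an engineer would, in place of code of your own. Each camera call takes 0.05 s, during which the arm holds its last target. There are 200 camera calls.

## Working session

There is one attempt and no reset: what is moved stays moved. The work goes in short steps, Python scripts to look and compute and a tool call to move; the robot and the scene stay as the last step left them, time stands still between calls to the robot, and variables do not carry over. Pictures are saved under pics/ and viewed, about 8 in all and at most 12, crops included, and the job is handed in when it is done.

Besides the shell and the picture viewer there is one more tool, called after "Emit:" by a JSON object that holds its "fn" and its "kwargs". arm_command: Moves the arm, as the interface text tells. Its arguments: {"type":"object","properties":{"translation":{"type":"array","items":{"type":"array","items":{"type":"number"}}},"turn":{"type":"array","items":{"type":"number"}},"hand":{"type":"array","items":{"type":"number"}}},"required":["translation","turn","hand"]}

```bash
ls; mkdir -p pics; cat > h.py <<'E'
from workcell import *
import numpy as np, cv2
def ray(cam,rc):
    i=camera_info(cam);K=np.array(i["mtx"],float);d=np.array(i["dist_coeffs"],float)
    T=np.linalg.inv(np.array(i["world_to_cam"]))
    p=cv2.undistortPoints(np.array([[[rc[1],rc[0]]]],float),K,d)[0,0]
    return T,np.array([p[0],p[1],1.])
def atz(cam,rc,z):
    T,v=ray(cam,rc);o=T[:3,3];w=T[:3,:3]@v
    return o+w*(z-o[2])/w[2]
def cloud(cam,depth):
    i=camera_info(cam);K=np.array(i["mtx"],float);d=np.array(i["dist_coeffs"],float)
    T=np.linalg.inv(np.array(i["world_to_cam"]))
    h,w=depth.shape;c,r=np.meshgrid(np.arange(w),np.arange(h))
    p=cv2.undistortPoints(np.stack([c,r],-1).reshape(-1,1,2).astype(float),K,d).reshape(h,w,2)
    P=np.concatenate([p,np.ones((h,w,1))],-1)*depth[...,None]
    return P@T[:3,:3].T+T[:3,3]
E
python3 - <<'E'
from h import *
print(get_obs())
for n in("top","scene"):
    im,d=camera(n);np.savez(f"{n}0.npz",im=im,d=d);cv2.imwrite(f"pics/{n}0.png",im[...,::-1])
    i=camera_info(n);print(n,np.linalg.inv(i["world_to_cam"]).round(3).tolist(),np.round(i["mtx"],1).tolist())
Z=dict(slab=0,tray=0,board=0,bun=.012,roll_a=.012,tongs=.015,tongs_grip=.027,tongs_jaw=.027,tongs_hinge=.027,jam_jar=0,tin=0)
for n,z in Z.items():
    for c in("top",)+(("scene",) if n=="slab" or "tongs" in n else()):
        for r in spot_point(c,n)[:4]:
            print(n,c,np.round(r["location"],1),round(r["conf"],2),atz(c,r["location"],z)[:2].round(3))
E
```

```text
pics
{'clock': 0.0, 'joint_pos': array([-1.24599375e+00,  2.41436061e-01,  3.73866266e-03,  1.33517072e+00,
       -1.94767132e-05,  1.57082304e+00]), 'joint_vel': array([-0.00128953,  0.00163534,  0.00106254, -0.00100255, -0.00063261,
       -0.00034003]), 'tau': array([-9.37848636e-04, -3.72319436e+01,  2.52407527e+01,  1.68073748e-02,
       -1.21535618e-04,  2.76103620e-06]), 'eef_pos': array([ 0.15934912, -0.47324753,  0.21530695]), 'tool_rot': array([ 9.86843497e-01,  1.61675106e-01, -1.77116432e-04, -1.02069017e-03]), 'ft_force': array([-0.35233662,  0.25674872,  0.07131681]), 'ft_torque': array([ 0.03534678,  0.01182309, -0.00461652]), 'grip_width': 0.08554560682499172}
top [[0.007, -0.998, 0.064, 0.442], [-1.0, -0.008, -0.018, 0.039], [0.018, -0.064, -0.998, 1.104], [0.0, 0.0, 0.0, 1.0]] [[473.3, 0.0, 320.5], [0.0, 473.3, 201.4], [0.0, 0.0, 1.0]]
scene [[-0.863, 0.275, -0.423, 0.891], [0.505, 0.48, -0.718, 0.683], [0.006, -0.833, -0.553, 0.535], [0.0, 0.0, 0.0, 1.0]] [[377.0, 0.0, 320.9], [0.0, 377.0, 198.3], [0.0, 0.0, 1.0]]
slab top [274.7 380.6] 0.97 [ 0.344 -0.121]
slab 
[... 340 characters left out ...]
]
bun top [148.9 361.8] 0.55 [ 0.636 -0.076]
roll_a top [149.3 321. ] 0.87 [0.634 0.02 ]
roll_a top [151.1 290.4] 0.72 [0.629 0.091]
tongs top [250.5 220.5] 0.75 [0.398 0.248]
tongs scene [240.7 415. ] 0.84 [0.401 0.25 ]
tongs_grip top [224.1 187.3] 0.73 [0.457 0.323]
tongs_grip scene [262.6 417.2] 0.87 [0.454 0.312]
tongs_jaw top [195.  157.4] 0.56 [0.523 0.394]
tongs_hinge top [252.  223.8] 0.87 [0.395 0.238]
tongs_hinge top [129.5 179.9] 0.58 [0.675 0.346]
tongs_hinge scene [229.4 412.1] 0.84 [0.392 0.228]
tongs_hinge scene [239.8 415. ] 0.45 [0.41  0.258]
jam_jar top [151.8 362.8] 0.65 [ 0.631 -0.079]
jam_jar top [255.3 427.9] 0.59 [ 0.389 -0.233]
tin top [126.5 178.2] 0.84 [0.688 0.358]
```

View pics/top0.png

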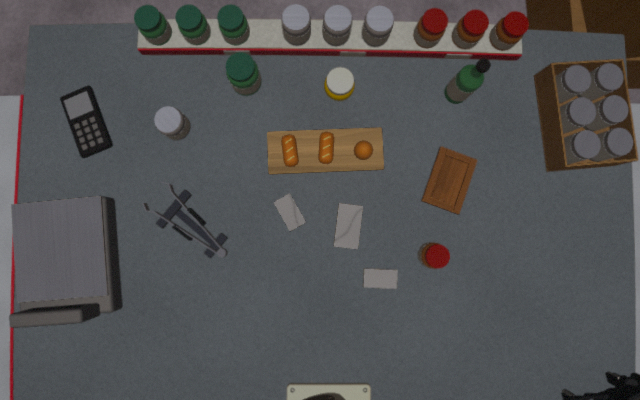

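View pics/scene0.png

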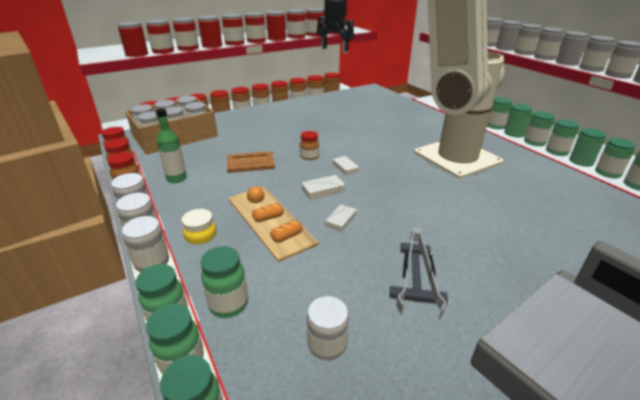

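The top picture shows three marble slabs. The largest is at about (226,348), with smaller ones at (212,289) and (279,381). The tray is at (180,449), the bun at (150,363) at the −y end of the board, and the tongs run from the hinge at (252,222) to the jaws near (195,157). Next I'll measure these more closely.

```bash
cat >> h.py <<'E'
def ortho(cam,im,x0,x1,y0,y1,z,s=0.0005):
    """ortho picture of plane z: row -> x = x1-row*s, col -> y = y1-col*s"""
    i=camera_info(cam);W=np.array(i["world_to_cam"])
    h,w=int((x1-x0)/s),int((y1-y0)/s);c,r=np.meshgrid(np.arange(w),np.arange(h))
    P=np.stack([x1-r*s,y1-c*s,np.full(r.shape,z)],-1).reshape(-1,3).astype(float)
    uv,_=cv2.projectPoints(P,cv2.Rodrigues(W[:3,:3])[0],W[:3,3],np.array(i["mtx"],float),np.array(i["dist_coeffs"],float))
    uv=uv.reshape(h,w,2).astype(np.float32)
    return cv2.remap(im,uv[...,0],uv[...,1],cv2.INTER_CUBIC)
def rect(mask,x1,y1,s=0.0005):
    cs,_=cv2.findContours(mask.astype(np.uint8),cv2.RETR_EXTERNAL,cv2.CHAIN_APPROX_NONE)
    c=max(cs,key=cv2.contourArea);b=cv2.boxPoints(cv2.minAreaRect(c))
    w=np.stack([x1-b[:,1]*s,y1-b[:,0]*s],1)
    e=[w[1]-w[0],w[2]-w[1]];e.sort(key=lambda v:-np.linalg.norm(v))
    a=np.arctan2(e[0][1],e[0][0]);a=(a+np.pi/2)%np.pi-np.pi/2
    return w.mean(0).round(4),np.round([np.linalg.norm(v) for v in e],4),round(a,4)
E
python3 - <<'E'
from h import *
z=np.load("top0.npz");im,d=z["im"],z["d"];C=cloud("top",d)
print("counter z",np.median(C[300:330,200:280,2]),"slab top z",C[226,348],"tray z",C[180,449],C[180,441], "bun",C[150,363])
def seg(x0,x1,y0,y1,zz,name,f):
    o=ortho("top",im,x0,x1,y0,y1,zz);cv2.imwrite(f"pics/{name}.png",o[...,::-1])
    hsv=cv2.cvtColor(o,cv2.COLOR_RGB2HSV).astype(int);m=f(hsv)
    print(name,rect(m,x1,y1));return m
m=seg(.37,.54,-.12,.02,.024,"o_slab",lambda h:(h[...,2]>135))
m=seg(.46,.67,-.38,-.19,.014,"o_tray",lambda h:(h[...,1]>100)&(h[...,2]>40))
hs=cv2.cvtColor(im,cv2.COLOR_RGB2HSV);print(hs[226,348],hs[180,441],hs[180,449],hs[240,330],hs[150,363],hs[150,345])
# tongs: points 10..50mm high
M=(C[...,2]>.025)&(C[...,2]<.06)&(d>0);r,c=np.nonzero(M[180:262,140:232]);P=C[180:262,140:232][r,c]
o=ortho("top",im,.36,.58,.2,.45,.039,.0005);cv2.imwrite("pics/o_tongs.png",cv2.convertScaleAbs(o[...,::-1],alpha=1.8))
o=ortho("top",im,.58,.68,-.14,-.02,.03,.0005)
hsv=cv2.cvtColor(o,cv2.COLOR_RGB2HSV);cv2.imwrite("pics/o_bun.png",cv2.resize(o[...,::-1],None,fx=2,fy=2))
# bun by height
B=C[140:162,350:376];mm=(B[...,2]>.02)&(B[...,2]<.06);print("bun cloud",B[mm].mean(0),B[mm].min(0),B[mm].max(0),mm.sum())
a=cv2.imread("pics/o_slab.png");b=cv2.imread("pics/o_tray.png");c=cv2.imread("pics/o_tongs.png");e=cv2.imread("pics/o_bun.png")
can=np.zeros((600,800,3),np.uint8)
a=cv2.resize(a,None,fx=.7,fy=.7);b=cv2.resize(b,None,fx=.7,fy=.7);e=cv2.resize(e,None,fx=.5,fy=.5)
can[:c.shape[0],:c.shape[1]]=c
for im_,(y,x) in((a,(0,510)),(b,(250,510)),(e,(445,0))):
    hh=min(im_.shape[0],600-y);ww=min(im_.shape[1],800-x);can[y:y+hh,x:x+ww]=im_[:hh,:ww]
cv2.imwrite("pics/comp1.png",can)
E
```

```text
counter z 0.00032995689092585323 slab top z [ 0.4560402  -0.04298352  0.02584747] tray z [ 0.5660928  -0.28300918  0.00562366] [ 0.56579645 -0.26363767  0.00634283] bun [ 0.62762083 -0.0748317   0.0465624 ]
o_slab (array([ 0.4348, -0.0145], dtype=float32), array([0.0005, 0.    ], dtype=float32), np.float32(0.0))
o_tray (array([ 0.5656, -0.2813], dtype=float32), array([0.138 , 0.0946], dtype=float32), np.float32(-0.3465))
[ 12  11 116] [ 12 162  88] [ 13 174  94] [103  25  91] [ 15 207 153] [ 17 128 134]
bun cloud [ 0.62939761 -0.07553567  0.03961867] [ 0.60958855 -0.09754551  0.02048414] [ 0.65444383 -0.05568265  0.04922841] 291
```

View pics/comp1.png

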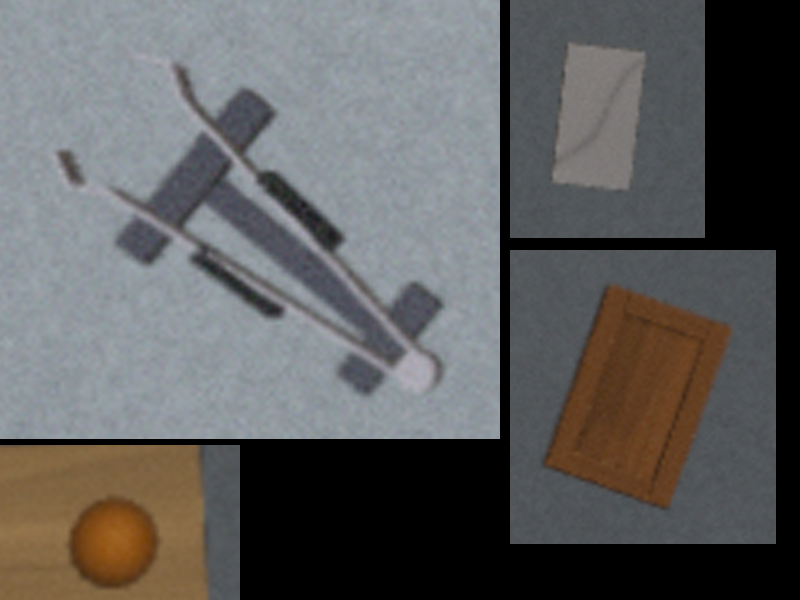

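```bash
cat >> h.py <<'E'
from scipy.spatial.transform import Rotation as R
def yaw_of(q):
    x=R.from_quat(q).as_matrix()[:,0];return np.arctan2(x[1],x[0])
def go(target,yaw,p=None,y=None):
    """translation cm along current tool axes and turn to reach target; from measured state unless p,y given"""
    o=get_obs()
    if p is None:p=o["eef_pos"];y=yaw_of(o["tool_rot"])
    d=np.array(target)-p;c,s=np.cos(y),np.sin(y)
    t=[d[0]*c+d[1]*s,d[0]*s-d[1]*c,-d[2]]
    w=-((yaw-y+np.pi)%(2*np.pi)-np.pi)
    print("trans cm",np.round(np.array(t)*100,2),"turn",round(w,4),"rows",round(np.linalg.norm(t)/.0417,1),round(abs(w)/.125,1))
E
python3 - <<'E'
from h import *
import workcell;print([n for n in dir(workcell) if not n.startswith("__")])
try:print(tip_reach)
except Exception as e:print(e)
z=np.load("top0.npz");im=z["im"]
for zz in(.024,):
    x1,y1=.54,.02;o=ortho("top",im,.37,x1,-.12,y1,zz);o=cv2.GaussianBlur(o,(0,0),3)
    h=o.astype(int);k=h[...,0]-.0*h[...,2]
    for t in(90,95,100):
        print(t,rect(k>t,x1,y1))
go([.46,-.044,.2],-.09)
E
```

```text
['Unreachable', 'camera', 'camera_info', 'get_obs', 'job_done', 'search_frame', 'spot_point', 'tip_reach']
0.014
90 (array([ 0.4566, -0.0432], dtype=float32), array([0.1043, 0.0598], dtype=float32), np.float32(-0.1126))
95 (array([ 0.4567, -0.0432], dtype=float32), array([0.1029, 0.0583], dtype=float32), np.float32(-0.1129))
100 (array([ 0.4566, -0.0431], dtype=float32), array([0.1015, 0.0572], dtype=float32), np.float32(-0.1129))
trans cm [ 42.19 -31.15   1.62] turn 0.4148 rows 12.6 3.3
```

Emit:
{"fn": "arm_command", "kwargs": {"translation": [[14, -10.3, 0.5], [14, -10.3, 0.5], [14, -10.3, 0.5], [14, -10.3, 0.5], [14, -10.3, 0.5]], "turn": [0, 0, 0, 0, 0], "hand": [0, 0, 0, 0, 0]}}

```text
clock: 1.32
eef_pos: [0.2613, -0.327, 0.2111]
tool_rot: [0.986, 0.164, 0.001, -0.001]
ft_force: [0.2, -0.1, -0.8]
grip_width: 0.0855
```

Emit:
{"fn": "arm_command", "kwargs": {"translation": [[14, -10.3, 0.5], [14, -10.3, 0.5], [14, -10.3, 0.5], [14, -10.3, 0.5], [14, -10.3, 0.5]], "turn": [0, 0, 0, 0, 0], "hand": [0, 0, 0, 0, 0]}}

```text
clock: 1.73
eef_pos: [0.3618, -0.1853, 0.2063]
tool_rot: [0.986, 0.165, 0.001, -0.001]
ft_force: [0.2, 0.1, -0.0]
grip_width: 0.0856
```

Emit:
{"fn": "arm_command", "kwargs": {"translation": [[14, -10.3, 0.5], [14, -10.3, 0.5], [14, -10.3, 0.5], [14, -10.3, 0.5], [14, -10.3, 0.5]], "turn": [0.438, 0.438, 0.438, 0.438, 0.438], "hand": [0, 0, 0, 0, 0]}}

```text
clock: 2.15
eef_pos: [0.4597, -0.049, 0.2013]
tool_rot: [0.999, -0.054, 0.0, -0.001]
ft_force: [0.7, -0.1, 0.2]
grip_width: 0.0854
```

```bash
python3 -c "
from h import *
o=get_obs();print(o['clock'],o['joint_pos'].round(3),o['eef_pos'],yaw_of(o['tool_rot']))
go([.4567,-.0432,.08],-.113)"
```

```text
2.15 [-1.080e-01  1.730e-01 -1.200e-01  1.277e+00  2.000e-03  3.142e+00] [ 0.4597136  -0.0489796   0.20134486] -0.1078094800481129
trans cm [-0.36 -0.54 12.13] turn 0.0052 rows 2.9 0.0
```

Emit:
{"fn": "arm_command", "kwargs": {"translation": [[0, 0, 0], [0, 0, 0], [0, 0, 0], [0, 0, 0], [0, 0, 0]], "turn": [-0.62, -0.62, -0.62, -0.62, -0.62], "hand": [0, 0, 0, 0, 0]}}

```text
clock: 2.57
eef_pos: [0.4588, -0.0507, 0.2011]
tool_rot: [0.967, 0.255, 0.0, -0.001]
ft_force: [0.4, 0.2, 0.3]
grip_width: 0.0855
```

Emit:
{"fn": "arm_command", "kwargs": {"translation": [[0, 0, 0], [0, 0, 0], [0, 0, 0], [0, 0, 0], [0, 0, 0]], "turn": [-0.62, -0.62, -0.62, -0.62, -0.62], "hand": [0, 0, 0, 0, 0]}}

```text
clock: 2.98
eef_pos: [0.4588, -0.051, 0.2012]
tool_rot: [0.843, 0.538, 0.001, -0.001]
ft_force: [0.0, 0.3, -0.3]
grip_width: 0.0854
```

Emit:
{"fn": "arm_command", "kwargs": {"translation": [[0, 0, 0], [0, 0, 0], [0, 0, 0], [0, 0, 0], [0, 0, 0]], "turn": [-0.62, -0.62, -0.62, -0.62, -0.62], "hand": [0, 0, 0, 0, 0]}}

```text
clock: 3.4
eef_pos: [0.4588, -0.051, 0.2013]
tool_rot: [0.639, 0.77, 0.001, -0.0]
ft_force: [0.6, 0.7, -0.5]
grip_width: 0.0854
```

Emit:
{"fn": "arm_command", "kwargs": {"translation": [[0, 0, 0], [0, 0, 0], [0, 0, 0], [0, 0, 0], [0, 0, 0]], "turn": [-0.62, -0.62, -0.62, -0.62, -0.62], "hand": [0, 0, 0, 0, 0]}}

```text
clock: 3.82
eef_pos: [0.4588, -0.051, 0.2012]
tool_rot: [0.373, 0.928, 0.001, -0.0]
ft_force: [-0.5, -0.1, 0.8]
grip_width: 0.0854
```

Emit:
{"fn": "arm_command", "kwargs": {"translation": [[0, 0, 0], [0, 0, 0], [0, 0, 0], [0, 0, 0], [0, 0, 0]], "turn": [-0.62, -0.62, -0.62, -0.62, -0.62], "hand": [0, 0, 0, 0, 0]}}

```text
clock: 4.23
eef_pos: [0.4588, -0.051, 0.2012]
tool_rot: [0.073, 0.997, 0.001, 0.0]
ft_force: [0.3, -0.3, -1.0]
grip_width: 0.0854
```

```bash
python3 -c "
from h import *
o=get_obs();print(o['clock'],o['joint_pos'].round(3),o['eef_pos'],yaw_of(o['tool_rot']))
go([.4567,-.0432,.06],-.113+np.pi)"
```

```text
4.2333 [-0.112  0.172 -0.121  1.277  0.002  0.033] [ 0.45875349 -0.05098458  0.20122519] 2.99615780016881
trans cm [ 0.32  0.74 14.12] turn -0.0324 rows 3.4 0.3
```

Emit:
{"fn": "arm_command", "kwargs": {"translation": [[0.32, 0.74, 14.1], [0.32, 0.74, 14.1], [0.32, 0.74, 14.1], [0.32, 0.74, 14.1], [0.32, 0.74, 14.1]], "turn": [-0.02, -0.02, -0.02, -0.02, -0.02], "hand": [0, 0, 0, 0, 0]}}

```text
clock: 4.65
eef_pos: [0.4523, -0.0422, 0.0559]
tool_rot: [0.066, 0.998, 0.001, -0.005]
ft_force: [-1.3, -1.5, -0.1]
grip_width: 0.0853
```

```bash
python3 -c "
from h import *
go([.4567,-.0432,.023],-.113+np.pi)
im,d=camera('top');cv2.imwrite('pics/t1.png',cv2.resize(im[150:300,270:470,::-1],None,fx=4,fy=4))"
```

```text
trans cm [-0.45 -0.05  3.29] turn -0.0183 rows 0.8 0.1
```

Emit:
{"fn": "arm_command", "kwargs": {"translation": [[0, 0, 0], [0, 0, 1], [0, 0, 2], [0, 0, 2], [0, 0, 2]], "turn": [-0.005, -0.005, -0.005, -0.005, -0.005], "hand": [0, 0, 0, 0, 0]}}

```text
clock: 5.12
eef_pos: [0.4581, -0.0422, 0.0419]
tool_rot: [0.063, 0.998, 0.001, 0.001]
ft_force: [0.2, -0.1, -0.2]
grip_width: 0.0856
```

```bash
python3 -c "
from h import *
print(get_obs()['tool_rot']);go([.4567,-.0432,.023],-.113+np.pi)"
```

```text
[0.06294959 0.99801495 0.00113527 0.00148928]
trans cm [ 0.13 -0.12  1.89] turn -0.013 rows 0.5 0.1
```

Emit:
{"fn": "arm_command", "kwargs": {"translation": [[0.1, -0.1, 1.0], [0.1, -0.1, 1.9], [0.1, -0.1, 1.9], [0.1, -0.1, 1.9], [0.1, -0.1, 1.9]], "turn": [-0.013, -0.013, -0.013, -0.013, -0.013], "hand": [0, 0, 0, 0, 0]}}

```text
clock: 5.53
eef_pos: [0.456, -0.0427, 0.0218]
tool_rot: [0.056, 0.998, 0.001, 0.0]
ft_force: [0.3, -0.7, 0.6]
grip_width: 0.0855
```

Emit:
{"fn": "arm_command", "kwargs": {"translation": [[0, 0, 0], [0, 0, 0], [0, 0, 0], [0, 0, 0], [0, 0, 0]], "turn": [0, 0, 0, 0, 0], "hand": [0.2, 0.3, 0.4, 0.6, 1]}}

```text
clock: 5.95
eef_pos: [0.4556, -0.0426, 0.0213]
tool_rot: [0.056, 0.998, 0.001, 0.0]
ft_force: [0.1, 0.3, -0.7]
grip_width: 0.0279
```

Emit:
{"fn": "arm_command", "kwargs": {"translation": [[0, 0, 0], [0, 0, 0], [0, 0, -0.5], [0, 0, -2], [0, 0, -4]], "turn": [0, 0, 0, 0, 0], "hand": [1, 1, 1, 1, 1]}}

```text
clock: 6.37
eef_pos: [0.4539, -0.0425, 0.0606]
tool_rot: [0.056, 0.998, 0.001, -0.002]
ft_force: [0.7, 1.2, 0.3]
grip_width: 0.0003
```

```bash
python3 -c "
from h import *
o=get_obs();print(o['eef_pos'],yaw_of(o['tool_rot']),o['grip_width'])
im,d=camera('top');im2,d=camera('scene');cv2.imwrite('pics/t2.png',np.hstack([cv2.resize(im[150:300,270:470,::-1],(400,300)),cv2.resize(im2[110:260,230:430,::-1],(400,300))]))
go([.5656,-.2813,.1],-.3465+np.pi)"
```

```text
[ 0.45392376 -0.04254758  0.06061731] 3.028800499079321 0.0003458416560169652
trans cm [-13.37 -22.47  -3.59] turn 0.2337 rows 6.3 1.9
```

View pics/t2.png

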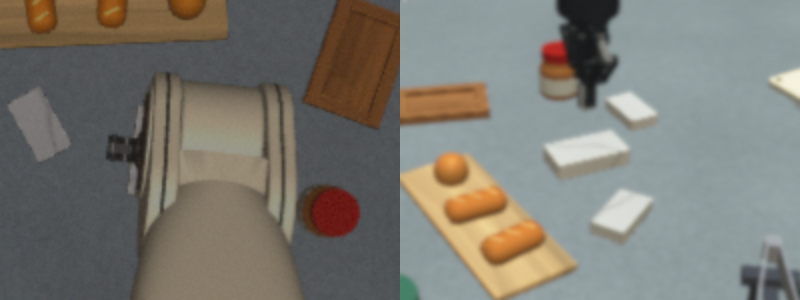

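```bash
python3 -c "
from h import *
i=camera_info('scene')
pr=lambda P:cv2.projectPoints(np.array([P],float),cv2.Rodrigues(i['world_to_cam'][:3,:3])[0],i['world_to_cam'][:3,3],i['mtx'],i['dist_coeffs'])[0].ravel()
print('tip expected',pr([.454,-.0425,.047]),'tcp',pr([.454,-.0425,.061]))
print('slab centre expected',pr([.4567,-.0432,.012]))
im,d=camera('scene');C=cloud('scene',d)
for r in range(130,200,5):print(r,C[r,324].round(3),C[r,318].round(3))
"
```

```text
tip expected [324.21284288 174.59162611] tcp [324.26957251 169.86276003]
slab centre expected [323.05978778 186.24032256]
130 [ 0.473 -0.014  0.186] [ 0.481 -0.028  0.182]
135 [ 0.473 -0.014  0.173] [ 0.477 -0.036  0.165]
140 [ 0.469 -0.02   0.157] [ 0.477 -0.036  0.152]
145 [ 0.473 -0.013  0.148] [ 0.47  -0.048  0.133]
150 [ 0.474 -0.011  0.136] [ 0.463 -0.059  0.113]
155 [ 0.461 -0.034  0.109] [ 0.469 -0.048  0.105]
160 [ 0.462 -0.031  0.097] [ 0.471 -0.045  0.093]
165 [ 0.458 -0.037  0.079] [ 0.397 -0.173 -0.002]
170 [ 0.399 -0.135  0.   ] [ 0.414 -0.145 -0.   ]
175 [ 0.414 -0.11   0.   ] [ 0.428 -0.119  0.   ]
180 [ 0.448 -0.054  0.023] [ 0.464 -0.057  0.026]
185 [ 0.462 -0.03   0.025] [ 0.476 -0.036  0.025]
190 [ 0.472 -0.013  0.022] [ 0.487 -0.018  0.023]
195 [ 0.47  -0.016  0.004] [ 0.487 -0.017  0.009]
```

```bash
python3 -c "
from h import *
o=get_obs();print(o['clock'],o['eef_pos'],o['tool_rot'],o['grip_width'])
im,d=camera('scene');C=cloud('scene',d)
S=C[150:176,300:350];m=(np.hypot(S[...,0]-.456,S[...,1]+.042)<.04)&(S[...,2]>.035)&(S[...,2]<.2)
P=S[m];P=P[np.argsort(P[:,2])];print(P[:12].round(3))
cv2.imwrite('pics/t3.png',cv2.resize(im[130:210,290:370,::-1],(600,600),interpolation=cv2.INTER_CUBIC))"
```

```text
6.5167 [ 0.45719589 -0.04287447  0.06285861] [0.05639444 0.9984057  0.00114381 0.00210127] -0.0002474306649130197
[[ 0.466 -0.039  0.077]
 [ 0.453 -0.037  0.078]
 [ 0.457 -0.039  0.078]
 [ 0.465 -0.035  0.079]
 [ 0.456 -0.036  0.079]
 [ 0.451 -0.039  0.079]
 [ 0.461 -0.037  0.08 ]
 [ 0.466 -0.038  0.08 ]
 [ 0.451 -0.034  0.081]
 [ 0.469 -0.038  0.081]
 [ 0.465 -0.035  0.082]
 [ 0.47  -0.042  0.083]]
```

View pics/t3.png

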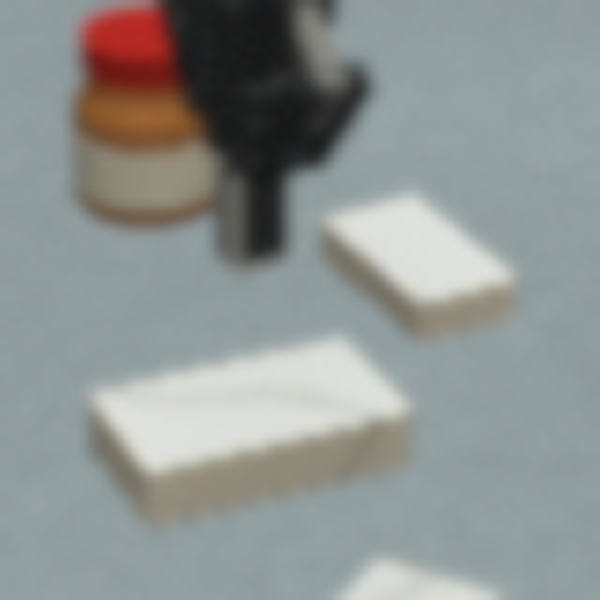

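Emit:
{"fn": "arm_command", "kwargs": {"translation": [[0, 0, 0], [0, 0, 0], [0, 0, 0], [0, 0, 0], [0, 0, 0]], "turn": [0, 0, 0, 0, 0], "hand": [0, 0, 0, 0, 0]}}

```text
clock: 6.98
eef_pos: [0.4552, -0.0427, 0.0608]
tool_rot: [0.056, 0.998, 0.001, -0.0]
ft_force: [-0.2, -0.1, -0.3]
grip_width: 0.0604
```

Emit:
{"fn": "arm_command", "kwargs": {"translation": [[0, 0, 0], [0, 0, 0], [0, 0, 0], [0, 0, 1], [0, 0, 2]], "turn": [0, 0, 0, 0, 0], "hand": [0, 0, 0, 0, 0]}}

```text
clock: 7.4
eef_pos: [0.4564, -0.0427, 0.0416]
tool_rot: [0.056, 0.998, 0.001, 0.001]
ft_force: [1.1, 0.9, 0.2]
grip_width: 0.0858
```

Emit:
{"fn": "arm_command", "kwargs": {"translation": [[0, 0, 1], [0, 0, 2], [0, 0, 3], [0, 0, 4], [0, 0, 4.7]], "turn": [0, 0, 0, 0, 0], "hand": [0, 0, 0, 0, 0]}}

```text
clock: 7.82
eef_pos: [0.4552, -0.0425, -0.0066]
tool_rot: [0.056, 0.998, 0.001, -0.0]
ft_force: [-0.4, -0.3, -0.3]
grip_width: 0.0855
```

Emit:
{"fn": "arm_command", "kwargs": {"translation": [[0, 0, 0], [0, 0, 0], [0, 0, 0], [0, 0, 0], [0, 0, 0]], "turn": [0, 0, 0, 0, 0], "hand": [0, 0.1, 0.2, 0.3, 0.4]}}

```text
clock: 8.23
eef_pos: [0.4564, -0.0421, -0.0045]
tool_rot: [0.056, 0.998, 0.002, 0.001]
ft_force: [0.6, 2.1, 1.3]
grip_width: 0.0547
```

```bash
python3 -c "
from h import *
o=get_obs();print(o['clock'],o['eef_pos'],o['tool_rot'],o['grip_width'],o['ft_force'])
im,d=camera('scene')
cv2.imwrite('pics/t4.png',cv2.resize(im[130:210,290:370,::-1],(600,600),interpolation=cv2.INTER_CUBIC))"
```

```text
8.2333 [ 0.45637547 -0.04206931 -0.0045308 ] [5.62993069e-02 9.98411701e-01 1.89256522e-03 9.38512198e-04] 0.054677668821269614 [0.5857481  2.05781762 1.28383308]
```

View pics/t4.png

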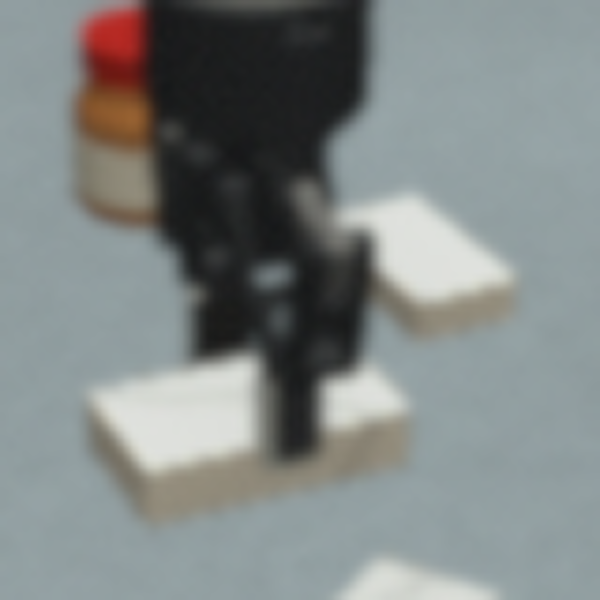

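Emit:
{"fn": "arm_command", "kwargs": {"translation": [[0, 0, 0], [0, 0, 0], [0, 0, 0], [0, 0, -1], [0, 0, -2]], "turn": [0, 0, 0, 0, 0], "hand": [1, 1, 1, 1, 1]}}

```text
clock: 8.7
eef_pos: [0.4543, -0.0425, 0.0139]
tool_rot: [0.056, 0.998, 0.001, -0.001]
ft_force: [-0.6, 1.3, -4.7]
grip_width: 0.0541
```

Emit:
{"fn": "arm_command", "kwargs": {"translation": [[0, 0, -1], [0, 0, -2], [0, 0, -4], [0, 0, -4], [0, 0, -4]], "turn": [0, 0, 0, 0, 0], "hand": [1, 1, 1, 1, 1]}}

```text
clock: 9.12
eef_pos: [0.4564, -0.0428, 0.0548]
tool_rot: [0.056, 0.998, 0.001, 0.001]
ft_force: [-0.5, 0.5, -4.9]
grip_width: 0.0543
```

```bash
python3 -c "
from h import *
o=get_obs();print(o['clock'],o['eef_pos'],yaw_of(o['tool_rot']),o['grip_width'],o['ft_force'])
go([.565,-.2808,.06],-.3465+np.pi)"
```

```text
9.1167 [ 0.4563998  -0.04279552  0.05475451] 3.0287524553450886 0.054331839898221844 [-0.51226387  0.49875809 -4.91993288]
trans cm [-13.47 -22.43  -0.52] turn 0.2337 rows 6.3 1.9
```

Emit:
{"fn": "arm_command", "kwargs": {"translation": [[-1.5, -2.4, -0.3], [-3.2, -5.4, -0.5], [-5.2, -8.7, -0.5], [-7, -11.6, -0.5], [-8.8, -14.6, -0.5]], "turn": [0, 0, 0, 0, 0], "hand": [1, 1, 1, 1, 1]}}

```text
clock: 9.53
eef_pos: [0.526, -0.1987, 0.057]
tool_rot: [0.056, 0.998, 0.002, -0.001]
ft_force: [-0.3, 1.0, -3.1]
grip_width: 0.054
```

Emit:
{"fn": "arm_command", "kwargs": {"translation": [[-1.8, -3, 0], [-3.3, -5.5, 0], [-4.2, -7, 0], [-4.67, -7.83, 0], [-4.67, -7.83, 0]], "turn": [0.06, 0.12, 0.18, 0.234, 0.234], "hand": [1, 1, 1, 1, 1]}}

```text
clock: 9.95
eef_pos: [0.5637, -0.2828, 0.056]
tool_rot: [0.174, 0.985, 0.001, -0.001]
ft_force: [-0.1, 0.2, -4.3]
grip_width: 0.0541
```

Emit:
{"fn": "arm_command", "kwargs": {"translation": [[0, 0, 0], [0, 0, 0]], "turn": [0, 0], "hand": [1, 1]}}

```text
clock: 10.12
eef_pos: [0.5628, -0.2795, 0.0571]
tool_rot: [0.172, 0.985, 0.002, -0.002]
ft_force: [-0.4, -0.3, -4.3]
grip_width: 0.0545
```

```bash
python3 -c "
from h import *
o=get_obs();print(o['clock'],o['eef_pos'],yaw_of(o['tool_rot']),o['grip_width'],o['ft_force'])
go([.565,-.2808,.015],-.3465+np.pi)"
```

```text
10.1167 [ 0.56280802 -0.27945611  0.05707809] 2.7963489507667556 0.05452090275978914 [-0.38670443 -0.28068002 -4.29260083]
trans cm [-0.25 -0.05  4.21] turn 0.0013 rows 1.0 0.0
```

Emit:
{"fn": "arm_command", "kwargs": {"translation": [[-0.2, 0, 1.2], [-0.2, 0, 2.4], [-0.2, 0, 3.5], [-0.2, 0, 4.3], [-0.2, 0, 4.3]], "turn": [0, 0, 0, 0, 0], "hand": [1, 1, 1, 1, 1]}}

```text
clock: 10.53
eef_pos: [0.564, -0.2797, 0.0126]
tool_rot: [0.172, 0.985, 0.002, -0.003]
ft_force: [-0.3, -0.2, -4.7]
grip_width: 0.0545
```

Emit:
{"fn": "arm_command", "kwargs": {"translation": [[0, 0, 0], [0, 0, 0], [0, 0, 0]], "turn": [0, 0, 0], "hand": [1, 1, 1]}}

```text
clock: 10.78
eef_pos: [0.5667, -0.2816, 0.0165]
tool_rot: [0.172, 0.985, 0.001, 0.001]
ft_force: [-0.2, -0.4, -3.9]
grip_width: 0.0545
```

```bash
python3 -c "
from h import *
o=get_obs();print(o['clock'],o['eef_pos'],yaw_of(o['tool_rot']),o['grip_width'],o['ft_force'])
go([.565,-.2808,.002],-.3465+np.pi)
im,d=camera('scene');im2,_=camera('top')
cv2.imwrite('pics/t5.png',np.hstack([cv2.resize(im[130:190,210:290,::-1],(533,400),interpolation=cv2.INTER_CUBIC),cv2.resize(im2[140:220,420:473,::-1],(265,400),interpolation=cv2.INTER_CUBIC)]))"
```

```text
10.7833 [ 0.56670449 -0.28160074  0.01651439] 2.7948715289878603 0.05450699048503549 [-0.19273661 -0.35134579 -3.94223455]
trans cm [0.19 0.02 1.45] turn -0.0002 rows 0.4 0.0
```

View pics/t5.png

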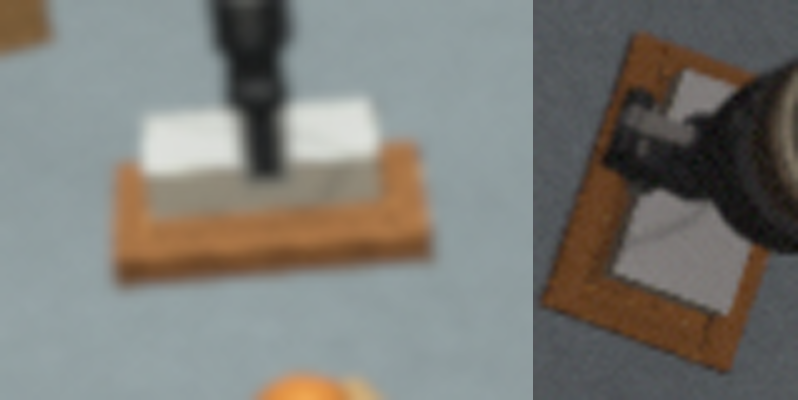

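```bash
cat > m.py <<'E'
from h import *
import sys
zt=float(sys.argv[1])
o=get_obs();print(o['eef_pos'],yaw_of(o['tool_rot'])-np.pi)
im,_=camera('top');x1,y1=.67,-.19
a=ortho('top',im,.46,x1,-.38,y1,zt);a=cv2.GaussianBlur(a,(0,0),2)
h=cv2.cvtColor(a,cv2.COLOR_RGB2HSV).astype(int)
m=(a[...,0].astype(int)>88)&(h[...,1]<60)
m=cv2.morphologyEx(m.astype(np.uint8),cv2.MORPH_OPEN,np.ones((7,7)))
# express mask in tray frame (pixels to coordinates)
r,c=np.nonzero(m);P=np.stack([x1-r*.0005-.5656,y1-c*.0005+.2813],1)
t=-.3465;u=P@[np.cos(t),np.sin(t)];v=P@[-np.sin(t),np.cos(t)]
k=(abs(u)<.07)&(abs(v)<.045);u,v=u[k],v[k]
for lo in(-.045,-.03,.03,.04):
    s=abs(u-lo)<.003;print('u',lo,'v edges mm',(1e3*np.percentile(v[s],[1,99])).round(1) if s.any() else None)
for lo in(-.02,-.01,0,.01,.02):
    s=abs(v-lo)<.003;print('v',lo,'u edges mm',(1e3*np.percentile(u[s],[1,99])).round(1) if s.any() else None)
E
python3 m.py .045
```

```text
[ 0.5666354  -0.28166448  0.01656384] -0.34682365281967975
u -0.045 v edges mm [-28.5  26. ]
u -0.03 v edges mm [-28.6  26. ]
u 0.03 v edges mm [-37.7  26.6]
u 0.04 v edges mm [-31.2  26.2]
v -0.02 u edges mm [-47.9  52.3]
v -0.01 u edges mm [-48.3  -5.6]
v 0 u edges mm [-48.3  -4.5]
v 0.01 u edges mm [-48.2  50.9]
v 0.02 u edges mm [-47.8  50.7]
```

Emit:
{"fn": "arm_command", "kwargs": {"translation": [[0.15, 0.08, 0], [0.15, 0.08, 0.4], [0.15, 0.08, 0.8], [0.15, 0.08, 1.2], [0.15, 0.08, 1.4]], "turn": [0, 0, 0, 0, 0], "hand": [1, 1, 1, 1, 1]}}

```text
clock: 11.35
eef_pos: [0.5644, -0.2798, 0.0015]
tool_rot: [0.173, 0.985, 0.001, -0.001]
ft_force: [-5.8, 2.2, 10.7]
grip_width: 0.0544
```

Emit:
{"fn": "arm_command", "kwargs": {"translation": [[0, 0, 0], [0, 0, 0], [0, 0, 0]], "turn": [0, 0, 0], "hand": [1, 1, 1]}}

```text
clock: 11.6
eef_pos: [0.5645, -0.2798, 0.0016]
tool_rot: [0.173, 0.985, 0.001, -0.0]
ft_force: [-1.6, 1.8, -1.3]
grip_width: 0.0545
```

```bash
python3 m.py .03; python3 -c "
from h import *
o=get_obs();print(o['clock'],o['eef_pos'],o['grip_width'],o['ft_force'])"
```

```text
[ 0.56448414 -0.2798474   0.00160553] -0.3468272989124217
u -0.045 v edges mm [-27.6  27.4]
u -0.03 v edges mm [-27.7  27.1]
u 0.03 v edges mm [-32.9  27.1]
u 0.04 v edges mm [-27.6  27.2]
v -0.02 u edges mm [-50.6  55.4]
v -0.01 u edges mm [-50.8  -9.4]
v 0 u edges mm [-50.6  -7.1]
v 0.01 u edges mm [-50.6  48.3]
v 0.02 u edges mm [-50.3  48.3]
11.65 [ 0.56451839 -0.27986121  0.00158858] 0.054231235209154884 [-2.01454602  1.04887955 -1.20180422]
```

Emit:
{"fn": "arm_command", "kwargs": {"translation": [[0, 0, 0], [0, 0, 0], [0, 0, 0], [0, 0, 0], [0, 0, 0]], "turn": [0, 0, 0, 0, 0], "hand": [0, 0, 0, 0, 0]}}

```text
clock: 12.07
eef_pos: [0.5654, -0.2802, 0.0021]
tool_rot: [0.173, 0.985, 0.001, 0.0]
ft_force: [0.0, 0.2, -0.3]
grip_width: 0.0853
```

Emit:
{"fn": "arm_command", "kwargs": {"translation": [[0, 0, -1], [0, 0, -3], [0, 0, -6], [0, 0, -10], [0, 0, -14]], "turn": [0, 0, 0, 0, 0], "hand": [0, 0, 0, 0, 0]}}

```text
clock: 12.48
eef_pos: [0.564, -0.2799, 0.143]
tool_rot: [0.173, 0.985, 0.001, -0.001]
ft_force: [0.7, -1.5, 0.4]
grip_width: 0.0854
```

```bash
python3 -c "
from h import *
go([.458,.316,.12],.866+np.pi)"
```

```text
trans cm [30.23 52.44  2.3 ] turn -1.2128 rows 14.5 9.7
```

Emit:
{"fn": "arm_command", "kwargs": {"translation": [[10, 17.4, 0.5], [10, 17.4, 0.5], [10, 17.4, 0.5], [10, 17.4, 0.5], [10, 17.4, 0.5]], "turn": [0, 0, 0, 0, 0], "hand": [0, 0, 0, 0, 0]}}

```text
clock: 12.9
eef_pos: [0.5292, -0.0804, 0.1383]
tool_rot: [0.172, 0.985, 0.002, 0.0]
ft_force: [0.7, 1.4, 0.2]
grip_width: 0.0852
```

Emit:
{"fn": "arm_command", "kwargs": {"translation": [[10, 17.4, 0.5], [10, 17.4, 0.5], [10, 17.4, 0.5], [10, 17.4, 0.5], [10, 17.4, 0.5]], "turn": [0, 0, 0, 0, 0], "hand": [0, 0, 0, 0, 0]}}

```text
clock: 13.32
eef_pos: [0.4944, 0.1176, 0.1338]
tool_rot: [0.172, 0.985, 0.002, 0.001]
ft_force: [0.6, 0.3, -0.4]
grip_width: 0.0856
```

Emit:
{"fn": "arm_command", "kwargs": {"translation": [[10, 17.4, 0.5], [10, 17.4, 0.5], [10, 17.4, 0.5], [10, 17.4, 0.5], [10, 17.4, 0.5]], "turn": [-0.6, -0.6, -0.6, -0.6, -0.6], "hand": [0, 0, 0, 0, 0]}}

```text
clock: 13.73
eef_pos: [0.4595, 0.3156, 0.1292]
tool_rot: [-0.13, 0.992, 0.002, 0.001]
ft_force: [0.2, 0.9, 0.1]
grip_width: 0.0855
```

Emit:
{"fn": "arm_command", "kwargs": {"translation": [[0, 0, 0], [0, 0, 0], [0, 0, 0], [0, 0, 0], [0, 0, 0]], "turn": [-0.6, -0.6, -0.6, -0.6, -0.6], "hand": [0, 0, 0, 0, 0]}}

```text
clock: 14.15
eef_pos: [0.4602, 0.313, 0.129]
tool_rot: [-0.417, 0.909, 0.001, 0.001]
ft_force: [0.0, 0.4, 0.1]
grip_width: 0.0854
```

```bash
python3 m.py .03; python3 - <<'E'
from h import *
o=get_obs();print(o['clock'],o['joint_pos'].round(3))
go([.458,.316,.07],.866+np.pi)
# refine tongs from first picture: bright steel/sleeves in tongs frame
z=np.load("top0.npz");im=z["im"];x1,y1=.58,.45
for zz in(.039,):
    a=ortho("top",im,.36,x1,.2,y1,zz);g=cv2.cvtColor(a,cv2.COLOR_RGB2GRAY)
    for th in(.846,.866,.886):
        c,s=np.cos(th),np.sin(th);H=np.array([.395,.2415])
        out=[]
        for L in(.080,.09,.1,.11,.12):
            v=np.arange(-.045,.045,.0005);X=H[0]+L*c-v*s;Y=H[1]+L*s+v*c
            p=cv2.remap(g,((y1-Y)/.0005).astype(np.float32)[None],((x1-X)/.0005).astype(np.float32)[None],cv2.INTER_LINEAR)[0].astype(float)
            dk=v[p<38]*1e3;n=dk[dk<0];q=dk[dk>0]
            out.append((n.min(),n.max(),q.min(),q.max()) if len(n) and len(q) else None)
        print(th,out)
E
```

```text
[0.46018696 0.31296217 0.1290274 ] -5.423658368092926
u -0.045 v edges mm [-27.6  26.9]
u -0.03 v edges mm [-27.7  27. ]
u 0.03 v edges mm [-27.9  26.9]
u 0.04 v edges mm [-27.7  27. ]
v -0.02 u edges mm [-50.  48.]
v -0.01 u edges mm [-50.   48.2]
v 0 u edges mm [-50.   48.2]
v 0.01 u edges mm [-50.   48.1]
v 0.02 u edges mm [-50.   48.2]
14.2 [ 0.596  0.4   -0.002  1.165  0.002 -0.266]
trans cm [-0.09  0.37  5.9 ] turn -0.0044 rows 1.4 0.0
0.846 [(np.float64(-24.999999999999982), np.float64(-15.999999999999973), np.float64(24.000000000000064), np.float64(28.500000000000068)), (np.float64(-25.499999999999982), np.float64(-17.499999999999975), np.float64(25.500000000000064), np.float64(29.500000000000068)), (np.float64(-25.499999999999982), np.float64(-17.999999999999975), np.float64(26.000000000000064), np.float64(30.000000000000068)), (np.float64(-25.999999999999982), np.float64(-18.499999999999975), np.float64(27.000000000000064), np.float64(31.50000000000007)), (np.float64(-25.499999999999982), np.float64(-18.999999999999975), np.float64(24.000000000000064), np.float64(32.0000000
[... 632 characters left out ...]
0000006), np.float64(30.000000000000068))]
0.886 [(np.float64(-27.999999999999982), np.float64(-19.499999999999975), np.float64(21.00000000000006), np.float64(25.500000000000064)), (np.float64(-28.999999999999986), np.float64(-20.99999999999998), np.float64(22.00000000000006), np.float64(26.000000000000064)), (np.float64(-29.499999999999986), np.float64(-21.99999999999998), np.float64(22.00000000000006), np.float64(26.500000000000064)), (np.float64(-30.499999999999986), np.float64(-22.99999999999998), np.float64(23.00000000000006), np.float64(27.000000000000064)), (np.float64(-29.499999999999986), np.float64(-23.49999999999998), np.float64(19.50000000000006), np.float64(27.500000000000068))]
```

```bash
python3 -c "
from h import *
o=get_obs();print(yaw_of(o['tool_rot']));go([.4598,.3177,-.008],.866+np.pi)"
```

```text
-2.280012901696598
trans cm [-0.34  0.35 13.7 ] turn -0.0044 rows 3.3 0.0
```

Emit:
{"fn": "arm_command", "kwargs": {"translation": [[-0.34, 0.35, 0], [-0.34, 0.35, 3], [-0.34, 0.35, 6], [-0.34, 0.35, 6.5], [-0.34, 0.35, 6.5]], "turn": [0, 0, 0, 0, 0], "hand": [0, 0, 0, 0, 0]}}

```text
clock: 14.62
eef_pos: [0.4579, 0.3165, 0.0612]
tool_rot: [-0.413, 0.911, 0.001, -0.002]
ft_force: [-0.7, -0.1, 0.6]
grip_width: 0.0856
```

Emit:
{"fn": "arm_command", "kwargs": {"translation": [[0, 0, 0], [0, 0, 0]], "turn": [0, 0], "hand": [0, 0]}}

```text
clock: 14.78
eef_pos: [0.461, 0.3185, 0.065]
tool_rot: [-0.413, 0.911, 0.001, 0.002]
ft_force: [-0.7, 0.7, 0.2]
grip_width: 0.085
```

```bash
python3 -c "
from h import *
go([.4598,.3177,-.008],.866+np.pi)"
```

```text
trans cm [0.14 0.04 7.3 ] turn -0.0135 rows 1.8 0.1
```

Emit:
{"fn": "arm_command", "kwargs": {"translation": [[0.1, 0.04, 2], [0.1, 0.04, 4], [0.1, 0.04, 6], [0.1, 0.04, 7.1], [0.1, 0.04, 7.1]], "turn": [-0.01, -0.01, -0.01, -0.01, -0.01], "hand": [0, 0, 0, 0, 0]}}

```text
clock: 15.2
eef_pos: [0.458, 0.3166, -0.0091]
tool_rot: [-0.418, 0.908, 0.001, -0.001]
ft_force: [-1.3, -0.2, 0.4]
grip_width: 0.0852
```

Emit:
{"fn": "arm_command", "kwargs": {"translation": [[0, 0, 0], [0, 0, 0], [0, 0, 0], [0, 0, 0], [0, 0, 0]], "turn": [0, 0, 0, 0, 0], "hand": [0.1, 0.2, 0.3, 0.36, 0.4]}}

```text
clock: 15.62
eef_pos: [0.4605, 0.3188, -0.0051]
tool_rot: [-0.418, 0.908, 0.002, 0.003]
ft_force: [0.1, 0.3, 7.6]
grip_width: 0.0512
```

Emit:
{"fn": "arm_command", "kwargs": {"translation": [[0, 0, 0], [0, 0, 0], [0, 0, 0], [0, 0, 0]], "turn": [0, 0, 0, 0], "hand": [0.4, 0.4, 0.4, 0.4]}}

```text
clock: 15.95
eef_pos: [0.4605, 0.3188, -0.0051]
tool_rot: [-0.418, 0.908, 0.002, 0.003]
ft_force: [-1.3, 0.3, 8.2]
grip_width: 0.0512
```

```bash
python3 -c "
from h import *
o=get_obs();print(o['clock'],o['eef_pos'],yaw_of(o['tool_rot']),o['grip_width'],o['ft_force'])
im,d=camera('scene')
cv2.imwrite('pics/t6.png',cv2.resize(im[190:330,340:500,::-1],(640,560),interpolation=cv2.INTER_CUBIC))"
```

```text
15.95 [ 0.46048051  0.31883285 -0.00510074] -2.278034147260259 0.051188179111857864 [-1.25778285  0.34860586  8.22436743]
```

View pics/t6.png

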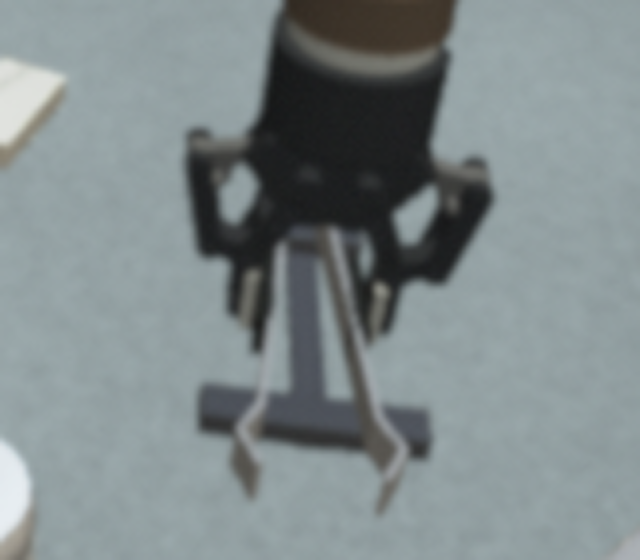

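Emit:
{"fn": "arm_command", "kwargs": {"translation": [[0, 0, -1], [0, 0, -3], [0, 0, -6], [0, 0, -9], [0, 0, -12.5]], "turn": [0, 0, 0, 0, 0], "hand": [0.4, 0.4, 0.4, 0.4, 0.4]}}

```text
clock: 16.42
eef_pos: [0.4579, 0.3162, 0.1181]
tool_rot: [-0.418, 0.908, 0.001, -0.0]
ft_force: [1.3, 0.4, -1.0]
grip_width: 0.0512
```

Emit:
{"fn": "arm_command", "kwargs": {"translation": [[0, 0, 0], [0, 0, 0], [0, 0, 0]], "turn": [0, 0, 0], "hand": [0.4, 0.4, 0.4]}}

```text
clock: 16.67
eef_pos: [0.4586, 0.3167, 0.1173]
tool_rot: [-0.418, 0.908, 0.001, 0.001]
ft_force: [0.3, -1.0, -2.3]
grip_width: 0.051
```

```bash
python3 -c "
from h import *
o=get_obs();print(o['clock'],o['eef_pos'],yaw_of(o['tool_rot']),o['grip_width'],o['ft_force'])
go([.536,-.076,.1],-np.pi)
im,d=camera('scene');im2,d2=camera('top');np.savez('tl.npz',im=im2,d=d2,im1=im,d1=d)
cv2.imwrite('pics/t7.png',np.hstack([cv2.resize(im[150:310,340:500,::-1],(400,400)),cv2.resize(im2[130:290,120:280,::-1],(400,400))]))"
```

```text
16.6667 [0.45856623 0.3167322  0.11734044] -2.278527878660606 0.05104519322566241 [ 0.34199297 -1.03562987 -2.31037552]
trans cm [ 24.81 -31.42   1.73] turn 0.8631 rows 9.6 6.9
```

View pics/t7.png

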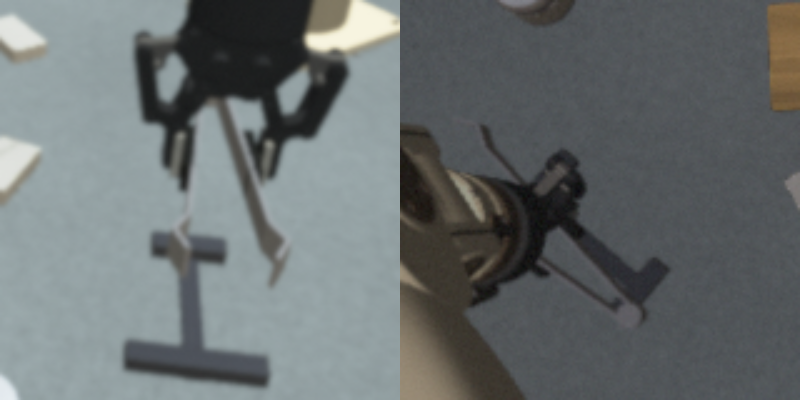

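Emit:
{"fn": "arm_command", "kwargs": {"translation": [[1, -1.2, 0], [2.7, -3.4, 0], [4.5, -5.7, 0], [6.4, -8.1, 0], [8.3, -10.5, 0]], "turn": [0, 0, 0, 0, 0], "hand": [0.4, 0.4, 0.4, 0.4, 0.4]}}

```text
clock: 17.18
eef_pos: [0.4833, 0.1841, 0.1149]
tool_rot: [-0.419, 0.908, 0.001, -0.001]
ft_force: [1.5, 0.8, -1.7]
grip_width: 0.0515
```

Emit:
{"fn": "arm_command", "kwargs": {"translation": [[1.7, -2.1, 0], [3.4, -4.3, 0], [5.1, -6.5, 0], [6.8, -8.6, 0], [8.5, -10.8, 0]], "turn": [0, 0, 0, 0, 0], "hand": [0.4, 0.4, 0.4, 0.4, 0.4]}}

```text
clock: 17.6
eef_pos: [0.5101, 0.0494, 0.1147]
tool_rot: [-0.418, 0.908, 0.002, -0.001]
ft_force: [-0.1, -0.5, -1.4]
grip_width: 0.0513
```

Emit:
{"fn": "arm_command", "kwargs": {"translation": [[1.7, -2.1, 0], [3.4, -4.3, 0], [5.1, -6.5, 0], [6.6, -8.4, 0], [7.8, -9.9, 0]], "turn": [0.1, 0.2, 0.3, 0.4, 0.5], "hand": [0.4, 0.4, 0.4, 0.4, 0.4]}}

```text
clock: 18.02
eef_pos: [0.5349, -0.0747, 0.1143]
tool_rot: [-0.177, 0.984, 0.002, -0.001]
ft_force: [1.0, 0.3, -0.3]
grip_width: 0.0512
```

Emit:
{"fn": "arm_command", "kwargs": {"translation": [[0, 0, 0], [0, 0, 0], [0, 0, 0], [0, 0, 0], [0, 0, 0]], "turn": [0.1, 0.2, 0.3, 0.36, 0.36], "hand": [0.4, 0.4, 0.4, 0.4, 0.4]}}

```text
clock: 18.43
eef_pos: [0.5346, -0.0728, 0.1143]
tool_rot: [-0.001, 1.0, 0.001, -0.002]
ft_force: [0.0, 0.6, -1.2]
grip_width: 0.0511
```

```bash
python3 - <<'E'
from h import *
o=get_obs();print(o['clock'],o['eef_pos'],yaw_of(o['tool_rot']),o['grip_width'],o['ft_force'],o['joint_pos'].round(2))
go([.536,-.076,.06],-np.pi)
im,d=camera('scene');im2,d2=camera('top');np.savez('tb.npz',im=im2,d=d2,im1=im,d1=d)
C=cloud('scene',d);S=C.reshape(-1,3)
e=o['eef_pos'];m=(abs(S[:,1]-e[1])<.06)&(S[:,0]>e[0]+.03)&(S[:,0]<e[0]+.14)&(S[:,2]>.06)&(S[:,2]<.25)
P=S[m]-e
for a in np.arange(.03,.14,.01):
    k=(P[:,0]>=a)&(P[:,0]<a+.01)
    for sgn in(1,-1):
        q=P[k&(P[:,1]*sgn>0)]
        if len(q)>3:print(round(a,2),sgn,len(q),'y',np.percentile(q[:,1],[5,50,95]).round(3),'z',np.percentile(q[:,2],[5,50,95]).round(3))
cv2.imwrite('pics/t8.png',np.hstack([cv2.resize(im[110:230,200:320,::-1],(400,400)),cv2.resize(im2[100:220,300:420,::-1],(400,400))]))
E
```

```text
18.4333 [ 0.534621   -0.07275255  0.11432097] -3.1396334737076703 0.051056883788207344 [ 0.03335046  0.59666745 -1.23666526] [-0.14  0.39 -0.07  1.12  0.   -0.14]
trans cm [-0.14 -0.33  5.43] turn 0.002 rows 1.3 0.0
0.03 1 34 y [0.018 0.021 0.023] z [0.02  0.031 0.043]
0.03 -1 30 y [-0.022 -0.019 -0.017] z [0.024 0.034 0.042]
0.04 1 40 y [0.021 0.022 0.024] z [0.02  0.032 0.043]
0.04 -1 36 y [-0.023 -0.02  -0.018] z [0.023 0.034 0.042]
0.05 1 40 y [0.021 0.023 0.025] z [0.021 0.032 0.042]
0.05 -1 38 y [-0.024 -0.021 -0.019] z [0.023 0.031 0.042]
0.06 1 38 y [0.023 0.025 0.027] z [0.021 0.033 0.043]
0.06 -1 39 y [-0.024 -0.022 -0.019] z [0.02  0.032 0.043]
0.07 1 38 y [0.023 0.026 0.028] z [0.02  0.031 0.043]
0.07 -1 41 y [-0.025 -0.022 -0.02 ] z [0.021 0.031 0.042]
0.08 1 32 y [0.027 0.029 0.033] z [0.021 0.033 0.042]
0.08 -1 46 y [-0.029 -0.026 -0.022] z [0.019 0.032 0.043]
0.09 1 40 y [0.032 0.034 0.038] z [0.02  0.031 0.043]
0.09 -1 43 y [-0.032 -0.03  -0.027] z [0.02  0.033 0.043]
0.1 1 50 y [0.029 0.032 0.035] z [0.02  0.03  0.042]
0.1 -1 34 y [-0.03  -0.027 -0.023] z [0.021 0.031 0.042]
0.11 1 12 y [0.027 0.03  0.031] z [0.02  0.033 0.041]
0.11 -1 17 y [-0.027 -0.025 -0.023] z [0.018 0.032 0.042]
```

View pics/t8.png

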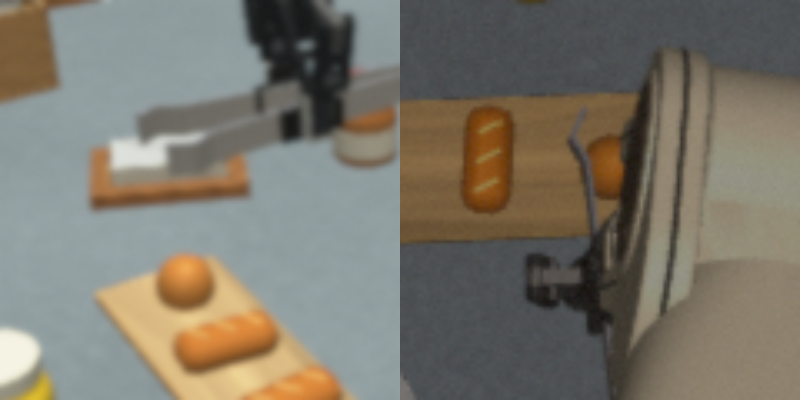

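Emit:
{"fn": "arm_command", "kwargs": {"translation": [[-0.1, -0.1, 1], [-0.12, -0.2, 2.5], [-0.12, -0.36, 4], [-0.12, -0.36, 5], [-0.12, -0.36, 5]], "turn": [0, 0, 0, 0, 0], "hand": [0.4, 0.4, 0.4, 0.4, 0.4]}}

```text
clock: 18.95
eef_pos: [0.5347, -0.0759, 0.0629]
tool_rot: [-0.002, 1.0, 0.002, -0.003]
ft_force: [-1.3, 0.8, -1.1]
grip_width: 0.0514
```

Emit:
{"fn": "arm_command", "kwargs": {"translation": [[0, 0, 0], [0, 0, 0], [0, 0, 0], [0, 0, 0], [0, 0, 0]], "turn": [0, 0, 0, 0, 0], "hand": [0.4, 0.4, 0.4, 0.4, 0.4]}}

```text
clock: 19.37
eef_pos: [0.5378, -0.0763, 0.0669]
tool_rot: [-0.002, 1.0, 0.001, 0.001]
ft_force: [0.5, -0.6, -0.9]
grip_width: 0.0514
```

```bash
python3 - <<'E'
from h import *
o=get_obs();print(o['clock'],o['eef_pos'],yaw_of(o['tool_rot']),o['grip_width'],o['ft_force'])
go([.5357,-.0768,-.003],-np.pi)
# bun position from first scene+top clouds (upper dome centroid fit)
z=np.load('top0.npz');im=z['im'];x1,y1=.68,-.02
a=ortho('top',im,.58,x1,-.14,y1,.036);h=cv2.cvtColor(a,cv2.COLOR_RGB2HSV)
m=((h[...,1]>175)).astype(np.uint8);m=cv2.morphologyEx(m,cv2.MORPH_OPEN,np.ones((9,9)))
c=max(cv2.findContours(m,cv2.RETR_EXTERNAL,cv2.CHAIN_APPROX_NONE)[0],key=cv2.contourArea)
(cx,cy),r=cv2.minEnclosingCircle(c);M=cv2.moments(c);print('bun z.036',x1-cy*.0005,y1-cx*.0005,r*.0005,x1-M['m01']/M['m00']*.0005,y1-M['m10']/M['m00']*.0005)
z=np.load('scene0.npz');C=cloud('scene',z['d']).reshape(-1,3);hs=cv2.cvtColor(z['im'],cv2.COLOR_RGB2HSV).reshape(-1,3)
k=(np.hypot(C[:,0]-.631,C[:,1]+.076)<.035)&(C[:,2]>.019)&(C[:,2]<.03)
P=C[k];A=np.c_[2*P[:,:2],np.ones(len(P))];s=np.linalg.lstsq(A,(P[:,:2]**2).sum(1),rcond=None)[0];print('side fit',s[:2],np.sqrt(s[2]+s[0]**2+s[1]**2),len(P))
E
```

```text
19.3667 [ 0.53777996 -0.07631069  0.06691019] -3.138304213932359 0.05138278078289117 [ 0.52944297 -0.57244915 -0.87486843]
trans cm [ 0.21 -0.05  6.99] turn 0.0033 rows 1.7 0.0
bun z.036 0.6297827873229981 -0.07578278732299805 0.021624736785888672 0.630170708716769 -0.0757846050613497
side fit [ 0.63481435 -0.07310769] 0.019343467549609902 68
```

Emit:
{"fn": "arm_command", "kwargs": {"translation": [[0.13, 0, 1], [0.13, 0, 2.2], [0.13, 0, 3.4], [0.13, 0, 4.6], [0.13, 0, 5.6]], "turn": [0, 0, 0, 0, 0], "hand": [0.4, 0.4, 0.4, 0.4, 0.4]}}

```text
clock: 19.78
eef_pos: [0.5353, -0.076, 0.0088]
tool_rot: [-0.002, 1.0, 0.001, -0.0]
ft_force: [0.2, -0.2, -1.3]
grip_width: 0.0514
```

Emit:
{"fn": "arm_command", "kwargs": {"translation": [[0, 0, 0.5], [0, 0, 0.9], [0, 0, 0.9], [0, 0, 0.9], [0, 0, 0.9]], "turn": [0, 0, 0, 0, 0], "hand": [0.4, 0.4, 0.4, 0.4, 0.4]}}

```text
clock: 20.2
eef_pos: [0.5365, -0.0762, 0.0017]
tool_rot: [-0.002, 1.0, 0.001, 0.001]
ft_force: [0.4, 0.3, -1.6]
grip_width: 0.0519
```

```bash
python3 - <<'E'
from h import *
o=get_obs();print(o['clock'],o['eef_pos'],yaw_of(o['tool_rot']),o['grip_width'],o['ft_force'])
go([.5365,-.076,-.003],-np.pi)
im,d=camera('scene')
cv2.imwrite('pics/t9.png',cv2.resize(im[160:250,210:310,::-1],(600,540),interpolation=cv2.INTER_CUBIC))
E
```

```text
20.2 [ 0.53652251 -0.07620321  0.00174471] -3.1384014959971034 0.05187963013928906 [ 0.36634435  0.31672544 -1.58435894]
trans cm [0.   0.02 0.47] turn 0.0032 rows 0.1 0.0
```

View pics/t9.png

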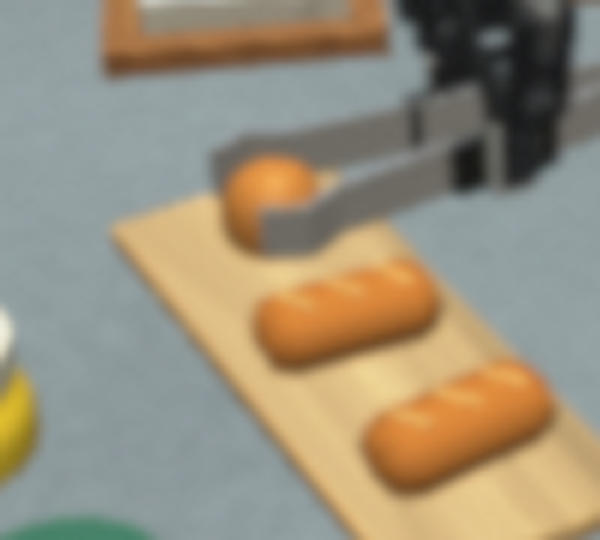

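Emit:
{"fn": "arm_command", "kwargs": {"translation": [[0, 0, 0.2], [0, 0, 0.3], [0, 0, 0.3], [0, 0, 0.3], [0, 0, 0.3]], "turn": [0, 0, 0, 0, 0], "hand": [0.4, 0.42, 0.44, 0.46, 0.48]}}

```text
clock: 20.67
eef_pos: [0.5359, -0.0761, -0.0018]
tool_rot: [-0.002, 1.0, 0.001, 0.0]
ft_force: [0.8, -1.0, -1.3]
grip_width: 0.0445
```

Emit:
{"fn": "arm_command", "kwargs": {"translation": [[0, 0, 0], [0, 0, 0], [0, 0, 0], [0, 0, 0], [0, 0, 0]], "turn": [0, 0, 0, 0, 0], "hand": [0.5, 0.52, 0.54, 0.6, 0.7]}}

```text
clock: 21.08
eef_pos: [0.5359, -0.076, -0.0018]
tool_rot: [-0.002, 1.0, 0.001, 0.0]
ft_force: [-1.4, 0.7, 1.1]
grip_width: 0.0428
```

Emit:
{"fn": "arm_command", "kwargs": {"translation": [[0, 0, 0], [0, 0, 0], [0, 0, 0]], "turn": [0, 0, 0], "hand": [0.7, 0.7, 0.7]}}

```text
clock: 21.33
eef_pos: [0.5359, -0.0761, -0.0018]
tool_rot: [-0.002, 1.0, 0.001, 0.0]
ft_force: [-1.5, 0.1, 0.5]
grip_width: 0.0427
```

```bash
python3 - <<'E'
from h import *
o=get_obs();print(o['clock'],o['eef_pos'],yaw_of(o['tool_rot']),o['grip_width'],o['ft_force'])
E
```

```text
21.3333 [ 0.53589105 -0.07605191 -0.0017733 ] -3.1383532324684835 0.042689355245673584 [-1.46245428  0.06324148  0.53102675]
```

Emit:
{"fn": "arm_command", "kwargs": {"translation": [[0, 0, -0.5], [0, 0, -1.5], [0, 0, -3], [0, 0, -5], [0, 0, -7]], "turn": [0, 0, 0, 0, 0], "hand": [0.7, 0.7, 0.7, 0.7, 0.7]}}

```text
clock: 21.75
eef_pos: [0.5355, -0.0763, 0.0692]
tool_rot: [-0.002, 1.0, 0.001, -0.0]
ft_force: [0.8, -0.1, -2.0]
grip_width: 0.0429
```

Emit:
{"fn": "arm_command", "kwargs": {"translation": [[0, 0, -2], [0, 0, -4], [0, 0, -6], [0, 0, -8], [0, 0, -9]], "turn": [0, 0, 0, 0, 0], "hand": [0.7, 0.7, 0.7, 0.7, 0.7]}}

```text
clock: 22.17
eef_pos: [0.5373, -0.0768, 0.1617]
tool_rot: [-0.002, 1.0, 0.001, 0.003]
ft_force: [0.7, -0.2, -1.2]
grip_width: 0.0425
```

Emit:
{"fn": "arm_command", "kwargs": {"translation": [[0, 0, 0], [0, 0, 0]], "turn": [0, 0], "hand": [0.7, 0.7]}}

```text
clock: 22.33
eef_pos: [0.5361, -0.0766, 0.1585]
tool_rot: [-0.002, 1.0, 0.001, 0.001]
ft_force: [-0.5, 0.2, -2.2]
grip_width: 0.0427
```

```bash
python3 - <<'E'
from h import *
o=get_obs();print(o['clock'],o['eef_pos'],yaw_of(o['tool_rot']),o['grip_width'],o['ft_force'])
a=-.46;g=np.array([.5647,-.2816])-.0955*np.array([np.cos(a),np.sin(a)]);print(g)
go([*g,.158],a+np.pi)
im,d=camera('scene');im2,_=camera('top')
cv2.imwrite('pics/t10.png',np.hstack([cv2.resize(im[90:210,190:310,::-1],(400,400)),cv2.resize(im2[100:220,300:420,::-1],(400,400))]))
E
```

```text
22.3333 [ 0.53611111 -0.07655533  0.15850848] -3.138460325808864 0.04273200091448418 [-0.52423814  0.22664561 -2.20769819]
[ 0.47912699 -0.23920296]
trans cm [  5.75 -16.25   0.05] turn 0.4631 rows 4.1 3.7
```

View pics/t10.png

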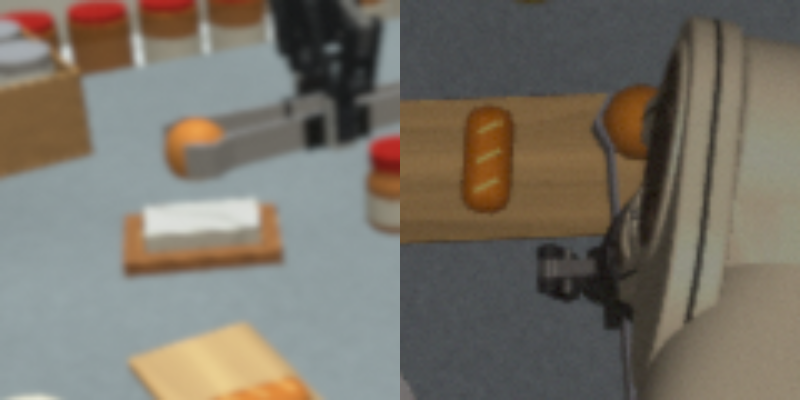

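The bun is held in the tongs and off the board. I'm moving it gently over the slab.

Emit:
{"fn": "arm_command", "kwargs": {"translation": [[0.4, -1, 0], [1.1, -3, 0], [2, -5.6, 0], [2.9, -8.2, 0], [3.8, -10.8, 0]], "turn": [0, 0, 0, 0, 0], "hand": [0.7, 0.7, 0.7, 0.7, 0.7]}}

```text
clock: 22.85
eef_pos: [0.4966, -0.1858, 0.1565]
tool_rot: [-0.002, 1.0, 0.001, -0.001]
ft_force: [-0.1, -0.2, -1.3]
grip_width: 0.0428
```

Emit:
{"fn": "arm_command", "kwargs": {"translation": [[0.8, -2.2, 0], [1.4, -3.9, 0], [1.8, -5, 0], [1.95, -5.4, 0], [1.95, -5.4, 0]], "turn": [0.07, 0.15, 0.23, 0.31, 0.37], "hand": [0.7, 0.7, 0.7, 0.7, 0.7]}}

```text
clock: 23.27
eef_pos: [0.477, -0.2404, 0.1563]
tool_rot: [0.186, 0.983, 0.001, -0.002]
ft_force: [0.8, 1.0, -2.5]
grip_width: 0.0425
```

Emit:
{"fn": "arm_command", "kwargs": {"translation": [[0, 0, 0], [0, 0, 0], [0, 0, 0], [0, 0, 0], [0, 0, 0]], "turn": [0.05, 0.08, 0.093, 0.093, 0.093], "hand": [0.7, 0.7, 0.7, 0.7, 0.7]}}

```text
clock: 23.68
eef_pos: [0.4783, -0.2388, 0.1571]
tool_rot: [0.228, 0.974, 0.001, -0.001]
ft_force: [0.4, 0.3, -0.8]
grip_width: 0.0427
```

Emit:
{"fn": "arm_command", "kwargs": {"translation": [[0, 0, 0], [0, 0, 0], [0, 0, 0], [0, 0, 0], [0, 0, 0]], "turn": [0, 0, 0, 0, 0], "hand": [0.7, 0.7, 0.7, 0.7, 0.7]}}

```text
clock: 24.1
eef_pos: [0.4789, -0.2386, 0.1578]
tool_rot: [0.228, 0.974, 0.001, -0.0]
ft_force: [-0.2, -0.6, -2.1]
grip_width: 0.0426
```

```bash
python3 - <<'E'
from h import *
o=get_obs();print(o['clock'],o['eef_pos'],yaw_of(o['tool_rot']),o['grip_width'],o['ft_force'],abs(o['joint_vel']).max())
im,d=camera('scene');im2,_=camera('top')
C=cloud('scene',d).reshape(-1,3);h=cv2.cvtColor(im,cv2.COLOR_RGB2HSV).reshape(-1,3)
k=(np.hypot(C[:,0]-.565,C[:,1]+.281)<.06)&(C[:,2]>.1)&(h[:,1]>150)&(h[:,2]>70)&(C[:,2]<.25)
print('bun cloud',k.sum(),C[k].mean(0),C[k].min(0),C[k].max(0))
cv2.imwrite('pics/t11.png',np.hstack([cv2.resize(im[70:190,190:310,::-1],(400,400)),cv2.resize(im2[110:230,370:490,::-1],(400,400))]))
E
```

```text
24.1 [ 0.47894411 -0.23859565  0.15779594] 2.6820521557210366 0.042609505106116566 [-0.18287909 -0.61290982 -2.06218121] 0.002470514670327936
bun cloud 40 [ 0.56981457 -0.27592372  0.20154943] [ 0.55646563 -0.309088    0.19768215] [ 0.5830806  -0.26474923  0.20495657]
```

```bash
python3 -c "
from h import *
job_done();o=get_obs();print(o['clock'],o['grip_width'])"
```

```text
the job is handed in; nothing more can be done
the job is handed in; nothing more can be done
```

I seated the slab in the tray pocket, let it go, picked up the tongs, closed them on the bun, and handed in at about 24 s with the bun held over the slab. No verdict was reported.

**Last checks:**
- **Slab:** measured once, right after release: about 1 mm off the pocket's centre and square to the tray. I did not remeasure it at the end.
- **Bun:** depth points put its top at z ≈ 0.205 m, so its underside is at about 0.17 m. It was within about 1 cm of the slab's middle, with the arm still and the tongs at 42.6 mm opening.

**What failed or disagreed:**
- **First slab grasp missed:** the fingers closed above the slab without touching it. The reported TCP height is about 26 mm lower than `tip_reach` implies, so I corrected from the camera and the second grasp held.
- **Final picture not viewed:** the 12-picture limit was reached, so the closing check rests on depth and state readings alone.
- **Bystanders not measured:** I did not remeasure the rolls, jam jar or tin. Nothing looked displaced in the views they appeared in.

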